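Put the carving positioner in gear and bring the head round to the mark

ROBOT

A 6-joint arm with a two-finger parallel gripper is mounted at the origin on the work surface. World frame = base frame: x ahead of the robot, y to its left, z up, the work surface at z = 0. Lengths are in mm, angles in rad, forces in N, time in s.
With the tool pointing down it reaches from about 400 to 825 mm from the base axis. Payload 7 kg.
Tool frame: the origin (TCP) lies between the finger pads; the fingertips stand ahead of it and the grasp point (between the pads) lies 5 mm behind it (robot.tip_extent is the z of the fingertips in the tool frame, in mm); z points along the fingers, y is the line along which they close (so a half turn about z gives the same grasp; the last joint's range is limited). The gripper opens to 85 mm and grips with 20 to 120 N. Pads are 22 mm wide; open, the fingers measure 114 mm over their backs; the gripper's body (76 mm by 85 mm) begins 54 mm behind the grasp point. The pads swing forward as they close: fully open they stand 13 mm farther back than shut.
Start: joints at [1.56, 0.359, 0.012, 0, -1.224, -0.288], TCP at [198.711, 645.065, 245.302] pointing down, gripper open.
Joint ranges: [-3.07, 3.07], [-1.43, 2.12], [-1.02, 1.25], [-3.03, 1.67], [-3.05, -0], [-3.03, 3.03]. Speed limits (rad/s): [2.39, 2.39, 3.01, 3.14, 3.14, 3.14].

INTERFACE

Orientations are given as a rotation vector (axis times angle).
In Python, from cell import status, vision, workorder, robot gives the robot as it stands.
- The arm moves only by the shell command python3 -m inch 'ROWS' [FORCE]. ROWS is a JSON object of lists of equal length, an entry for each row: "fingers": the opening, from -1 (shut) to 1 (fully open); "offset": the shift along the tool's x, y, z in mm, a list of three; "turn": the turn, a rotation vector about the tool's x, y, z in degrees, a list of three. In form: {"fingers": [fingers, ...], "offset": [[x, y, z], ...], "turn": [[rx, ry, rz], ...]}. A call has 1 to 5 rows; each row is the pose to reach, as a shift and turn from the pose commanded when the call began, along the tool's axes at that moment; what a row does not reach only later rows make up. A row lasts 1/12 s, in which the tool goes at most 41.7 mm and 7.16 degrees, less where a joint would pass 70% of its speed; a pose out of reach is approached as far as the arm can. A call with a gripper value outside its range is refused whole. The fingers move at their own pace and stop on an object; FORCE is the grip in N (left out, the last holds). Time passes only in rows, so rows that repeat a pose let the fingers close. It gives the time, the measured TCP pose, the force, the opening and the grip force at its end, in the units of the state.
- status.get_obs(): the state, without advancing time (a new reading comes with each control period).
- vision.get_image(name): name is "side" or "top"; returns a dict with "img" (480x640x3 uint8, red, green, blue), "intrinsics" (3x3 intrinsics, pixels), "R" (3x3) and "t" (3): a world point X has camera coordinates R X + t. Camera axes: x right, y down, z forward; pixel columns grow to the right and rows downward; lengths in mm; the calibration is good to about 2 mm. A picture is of the moment at which its call begins. There is no depth.
- workorder.close_job(): hands the job in; it is judged then, once.
The state is a dict: "time": time; "joint_pos": joint angles; "joint_velocities": joint speeds; "joint_torque": joint torques, N m; "tool_pos": TCP position; "tool_rot": TCP orientation; "contact_force": force on the tool from outside, world axes, zero at the start; "ft_torque": the same for the moment, N m; "width": finger opening in mm; "gripper_force": force on a finger pad.
Only numpy, scipy, OpenCV 4.12 (cv2) and the standard library are available. Lean on these libraries where they do the work, as an engineer would, in place of code of your own. Each camera call takes 0.05 s, during which the arm holds its last target. There are 200 camera calls.

TASK

Put the small green carving positioner in gear: press its black wing knob down with light force while rocking it to and fro until the hidden teeth drop into mesh, and push it fully home without ever forcing tooth against tooth. Then turn the knob so that the geared round table swings until its white line points at the red pointer, and let go. Do not touch the round table or the wooden club head on it, and leave the file, the tin and the wooden blank where they are.

Things in the scene. Friction and masses are not known exactly. Their poses are not given: they have to be found in the camera images.
- positioner: Fixed carving positioner: iron bed plate 150 x 355 x 20 mm carrying a sage green gearbox, 120 x 120 mm, flat top 100 mm above the bench, and beside it (towards its -y) a low round table. Origin on the bench under the knob's axis, z up; the table's axis is 165 mm away along its -y.
- knob: Black wing knob on the spindle on top of the gearbox; x along the wing, z up. Origin on the spindle axis, 100 mm above the bench when up, 88 mm fully home. Wing: bar 56 mm long (x), 16 mm thick (y), 25 to 61 mm above the origin, white stripe on top. Below it a round hub, 60 mm across, 13 to 25 mm above the origin, then a 12 mm red band that vanishes when the knob is home.
- knob_grip (a point): Middle of the wing, 47 mm above the knob's origin, same axes: grip here across the wing's thickness. The knob turns freely (0.04 N m) with its spindle and slides down 12 mm against 3 N of friction, staying at any height where it is left. Ease it down with 5 to 15 N.
- dogs (a point): On the spindle axis at the lower ends of the knob's three steel dogs (20 mm below the knob's origin), hidden in the gearbox. After 3 mm of free travel they meet the gear's spring-backed tooth tops (10 N per mm) unless they stand over gaps, as they never do at the start; then ease off, turn a few degrees and ease down again. Over 40 N on the teeth before the knob is home is forcing.
- gear: Low gear inside the gearbox, unseen; origin on the spindle axis 100 mm above the bench. Six gaps, one every 60 degrees; the dogs enter within 4.5 degrees either side of a gap's middle and then have about that play. Its own angle (0 to the positioner at the start) does not tell where the gaps are: the tooth ring sits on it at an unknown angle. Stays still (0.25 N m drag) until driven.
- table_disc: Round dark blue-grey table, 150 mm across, top 56 mm above the bench, with a clamped wooden club head reaching 110 mm above the bench. Origin on its axis 42 mm above the bench; x along the white radial line. In mesh it turns half as far as the knob, in the reverse sense (knob counterclockwise from above: table clockwise). It stays where it is left. Not to be touched.
- pointer: The red pointer block, 8 mm wide, just outside the table's rim (80 to 106 mm from the table's axis), on a ring under the table, set clockwise of the white line at the start by 0.22 to 0.5 rad. Origin on the table's axis 42 mm above the bench; its x axis points from the axis through the pointer. Its setting is stiff and stays put.
- file: Bystander: flat file 270 mm long with round wooden handle 26 mm thick, lying on the bench along its x axis; origin under it on the bench.
- wax_tin: Bystander: round brass-coloured tin, 60 mm across, 45 mm high; origin at the centre of its underside.
- blank: Bystander: unfinished wooden club head blank, 85 x 60 x 35 mm with a short neck; origin at the centre of its underside.

How it is judged (in metres and radians):
On the way, in this order (a step that is already met when the one before it is completed fails the run):
1. the knob is meshed and fully home, its origin within 2.5 mm of the lowest position (z of knob in the frame of positioner below 0.0905 m), for 0.2 s.
2. the white line of the table points at the red pointer within 0.06 rad (angle between the x axis of table_disc and the x axis of pointer, either way round below 0.06 rad and z of knob in the frame of positioner below 0.0905 m), for 0.2 s.
At the end, for the whole second after the job is handed in: The knob is home (its origin at most 90.5 mm above the bench, 88 mm being the lowest), the table's white line points at the red pointer within 0.06 rad and the table is at rest (all of step 2 and angular speed of table_disc below 0.05 rad/s); the robot touches nothing.
It fails at once if the knob's dogs are forced on the gear's teeth with more than 40 N while the knob is not home (contact force between knob and gear above 40 N and z of knob in the frame of positioner above 0.0905 m).
It fails at once if the robot touches the table or the head on it (over 1 N) (contact force between any of the fingers, the arm and table_disc above 1 N).
It fails at once if the file, tin or blank is moved more than 20 mm (distance of any of file, wax_tin, blank from where it was at the start of the episode above 0.02 m).
It also fails if it takes over 45 s, if anything falls off the work surface, if the arm or the gripper's body presses on something with over 40 N, if the wrist force passes 120 N, or if a joint passes its speed limit or range.

## Working session

There is one attempt and no reset: what is moved stays moved. The work goes in short steps, Python scripts to look and compute and a shell command to move; the robot and the scene stay as the last step left them, time stands still between calls to the robot, and variables do not carry over. Pictures are saved under pics/ and viewed, at most 10 in all, crops included, and the job is handed in when it is done.

```bash
ls; mkdir -p pics; python3 - <<'E'
from cell import status, vision, workorder, robot
import cv2,pickle
for n in("top","side"):
    d=vision.get_image(n); pickle.dump(d,open(f"pics/{n}0.pkl","wb")); cv2.imwrite(f"pics/{n}0.png",d["img"][:,:,::-1])
    print(n,d["intrinsics"],d["R"],d["t"])
print(robot.tip_extent); print(status.get_obs())
E
```

```text
pics
top [[558.11056827   0.         323.21178221]
 [  0.         558.11056827 236.35557683]
 [  0.           0.           1.        ]] [[-0.02806908 -0.99958333 -0.00672999]
 [-0.9977339   0.02842773 -0.06098295]
 [ 0.06114886  0.005003   -0.99811612]] [146.71154534 574.64075441 987.54199481]
side [[490.4464       0.         321.05702809]
 [  0.         490.4464     241.46809946]
 [  0.           0.           1.        ]] [[ 0.96304792 -0.26882695 -0.01645539]
 [-0.18301891 -0.60837719 -0.77225726]
 [ 0.19759248  0.7467324  -0.6350968 ]] [-514.27848319  274.13839315  635.44927898]
14.0
{'time': 0.1, 'joint_pos': array([ 1.56011409e+00,  3.59279560e-01,  1.11524618e-02, -3.05503733e-04,
       -1.22409620e+00, -2.88096374e-01]), 'joint_velocities': array([ 0.00053438, -0.00219723,  0.00191553,  0.0003332 ,  0.0005953 ,
        0.00037129]), 'joint_torque': array([-8.52494231e-04, -5.84763980e+01,  2.94108349e+01,  6.95449457e+00,
       -3.24348985e-03,  1.32413342e-05]), 'tool_pos': array([198.59474601, 644.69533754, 244.48185501]), 'tool_rot': array([ 3.10514096e+00, -4.67521884e-01, -1.36903422e-04]), 'contact_force': array([0.01373843, 0.34324096, 0.91221256]), 'ft_torque': array([0.01749331, 0.03406869, 0.04732422]), 'gripper_force': 0.0, 'width': 85.39130962135505}
```

View pics/top0.png

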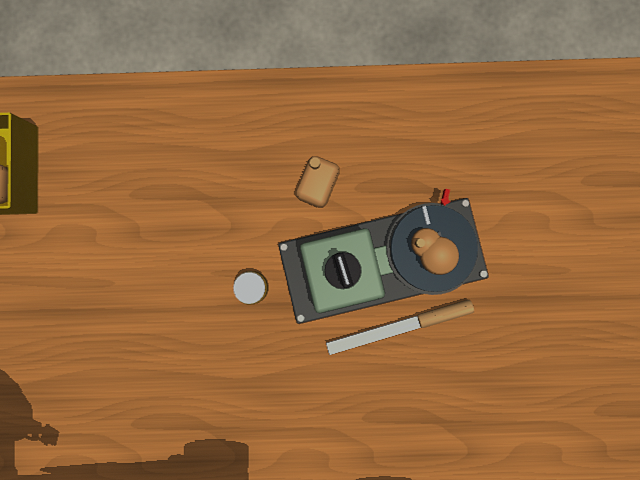

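View pics/side0.png

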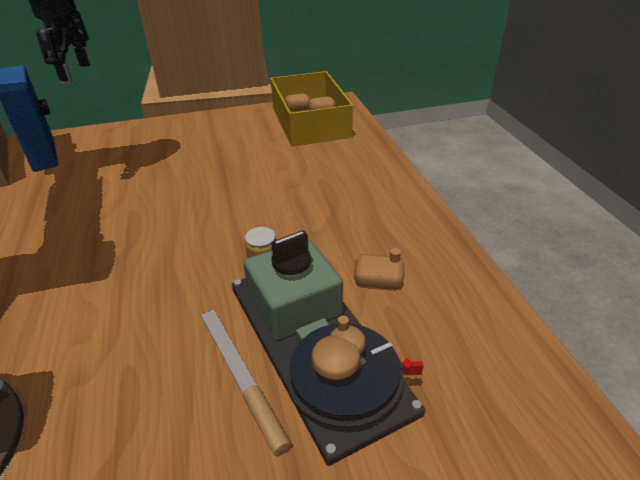

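The top view shows the knob stripe running from about (336,255) to (349,286), the table centred near (432,248), its white line near (426,215) and the red pointer near (446,197). The side view agrees, and it shows the red band under the knob as up. Next I'll measure these with masks.

```bash
cat >h.py <<'E'
import numpy as np,cv2
from cell import status,vision,robot
from scipy.spatial.transform import Rotation as Ro
def ray(d,uv,z):
    K,R,t=d["intrinsics"],d["R"],d["t"]; uv=np.atleast_2d(uv)
    r=np.c_[uv,np.ones(len(uv))]@np.linalg.inv(K).T@R; c=-R.T@t
    return c+r*((z-c[2])/r[:,2])[:,None]
def proj(d,X):
    p=d["R"]@np.array(X)+d["t"]; p=d["intrinsics"]@p; return p[:2]/p[2]
def pts(m):
    n,l,s,c=cv2.connectedComponentsWithStats(m.astype(np.uint8))
    k=1+np.argmax(s[1:,4]); y,x=np.where(l==k); return np.c_[x,y].astype(float)
def box(m,x0,x1,y0,y1):
    o=np.zeros_like(m); o[y0:y1,x0:x1]=m[y0:y1,x0:x1]; return o
def axis(p):
    c=p.mean(0)[:2]; v=np.linalg.svd(p[:,:2]-c)[2][0]; return c,v,np.ptp((p[:,:2]-c)@v)
def masks(d):
    im=d["img"].astype(int); r,g,b=im[...,0],im[...,1],im[...,2]
    return (im.min(2)>150)&(np.ptp(im,axis=2)<40),(r>120)&(g<60)&(b<60),(g>r+12)&(g>b+8)&(g>70)
E
python3 - <<'E'
from h import *; import pickle
d=pickle.load(open("pics/top0.pkl","rb")); s=pickle.load(open("pics/side0.pkl","rb"))
w,red,gr=masks(d)
c,v,L=axis(ray(d,pts(box(w,325,362,245,295)),161)); print("stripe",c,np.degrees(np.arctan2(v[1],v[0])),L)
X=[*c,161]; print("side proj of stripe",proj(s,X), "side seen",pts(box(masks(s)[0],270,312,228,262)).mean(0))
c2,v2,L2=axis(ray(d,pts(box(w,412,440,200,230)),56)); print("line",c2,np.degrees(np.arctan2(v2[1],v2[0])),L2)
p=ray(d,pts(box(red,425,460,180,210)),50);c3,v3,L3=axis(p); print("ptr",c3,np.degrees(np.arctan2(v3[1],v3[0])),L3)
rp=pts(box(red,425,460,180,210));print(len(rp),rp.min(0),rp.max(0))
g=ray(d,pts(box(gr,280,400,210,325)),100); rc=cv2.minAreaRect(cv2.convexHull(g[:,:2].astype(np.float32)));print("box",rc)
# bed screws
ws=[ray(d,pts(box(w|((d['img'].min(2)>120)),x-7,x+7,y-7,y+7)),20).mean(0) for x,y in((284,247),(301,318),(466,203),(484,274))]
print(np.round(ws,1)); q=np.array(ws)
a=q[3]+q[2]-q[0]-q[1];a=a/np.linalg.norm(a);ang=np.arctan2(a[1],a[0]);print("-y dir deg",np.degrees(ang),"c",q.mean(0))
t=c+165*a[:2];print("table axis from knob",t)
for n,pp in(("line",c2),("ptr",c3)): e=pp-t;print(n,np.hypot(*e),np.degrees(np.arctan2(e[1],e[0])))
E
```

```text
stripe [517.07461475 100.27945639] -164.17821283942484 42.230696333424454
side proj of stripe [289.349471   237.43736753] side seen [271.25 235.  ]
line [608.86320614 -49.26779846] -168.10298918584618 30.762998025920826
ptr [639.34651466 -85.67516963] 166.4494511843098 27.346267066055987
82 [441. 189.] [449. 204.]
box ((518.994384765625, 90.15876007080078), (116.86483764648438, 138.1267547607422), 11.905797958374023)
[[ 562.1  202.4   20. ]
 [ 434.3  175.4   20. ]
 [ 631.8 -127.1   20. ]
 [ 503.8 -154.1   20. ]]
-y dir deg -78.07190801818228 c [532.9812949   24.13158275  20.        ]
table axis from knob [551.17746174 -61.15782501]
line 58.89836872974653 11.646544304425968
ptr 91.51438181632487 -15.539759770787331
```

The stripe projects to within a few px of where the side view shows it. The line-to-pointer angle of about 27° lies within the stated range. Now I'll approach to a point above the knob.

```bash

python3 -m inch '{"fingers":[1,1,1,1,1],"offset":[[29,27,0],[58,54,0],[87,80,0],[116,107,0],[145,133,0]],"turn":[[0,0,0],[0,0,0],[0,0,0],[0,0,0],[0,0,0]]}' 40
python3 -m inch '{"fingers":[1,1,1,1,1],"offset":[[29,27,0],[58,54,0],[87,80,0],[116,107,0],[145,133,0]],"turn":[[0,0,0],[0,0,0],[0,0,0],[0,0,0],[0,0,0]]}'
python3 -m inch '{"fingers":[1,1,1,1,1],"offset":[[29,27,0],[58,54,0],[87,80,0],[116,107,0],[145,133,0]],"turn":[[0,0,0],[0,0,0],[0,0,0],[0,0,0],[0,0,0]]}'
python3 -m inch '{"fingers":[1,1,1,1,1],"offset":[[15,14,0],[29,28,0],[29,28,0],[29,28,0],[29,28,0]],"turn":[[0,0,0],[0,0,-7],[0,0,-14],[0,0,-21],[0,0,-28]]}'
python3 -m inch '{"fingers":[1,1,1],"offset":[[0,0,0],[0,0,0],[0,0,0]],"turn":[[0,0,-4.9],[0,0,-4.9],[0,0,-4.9]]}'
cat >st.py <<'E'
from h import *
o=status.get_obs();R=Ro.from_rotvec(o["tool_rot"]).as_matrix()
print("t",round(o["time"],2),"p",o["tool_pos"].round(1),"yaw",np.degrees(np.arctan2(R[1,0],R[0,0])).round(2),"tilt",np.degrees(np.arccos(-R[2,2])).round(2),"F",o["contact_force"].round(1),"Mz",o["ft_torque"].round(2),"w",round(o["width"],1),"g",round(o["gripper_force"],1),"j",o["joint_pos"].round(2))
E
python3 st.py
```

```text
time: 0.52
tool_pos: [298.5, 473.3, 244.9]
tool_rot: [3.106, -0.467, -0.0]
contact_force: [0.8, 0.4, 0.8]
width: 85.3
gripper_force: 0.0
time: 0.93
tool_pos: [397.9, 303.5, 245.3]
tool_rot: [-3.107, 0.467, 0.0]
contact_force: [1.4, 0.7, 0.1]
width: 85.2
gripper_force: 0.0
time: 1.35
tool_pos: [497.3, 133.7, 245.3]
tool_rot: [-3.107, 0.467, 0.0]
contact_force: [0.9, 1.7, 0.2]
width: 85.2
gripper_force: 0.0
time: 1.77
tool_pos: [516.4, 99.7, 244.8]
tool_rot: [3.126, 0.305, -0.001]
contact_force: [-0.7, -0.4, 0.3]
width: 85.8
gripper_force: 0.0
time: 2.02
tool_pos: [516.3, 100.3, 245.1]
tool_rot: [3.112, 0.427, -0.001]
contact_force: [0.1, 0.5, 0.4]
width: 85.4
gripper_force: 0.0
t 2.02 p [516.3 100.3 245.1] yaw 15.61 tilt 0.03 F [0.1 0.5 0.4] Mz [-0.01  0.01  0.01] w 85.4 g 0.0 j [ 0.57  0.11 -0.31 -0.   -1.14  1.28]
```

```bash

python3 -m inch '{"fingers":[1,1,1,1,1],"offset":[[0.7,0,30],[0.7,0,60],[0.7,0,85],[0.7,0,102],[0.7,0,102]],"turn":[[0,0,0],[0,0,0],[0,0,0],[0,0,0],[0,0,0]]}' >/dev/null; python3 st.py
python3 -m inch '{"fingers":[-1,-1,-1,-1,-1],"offset":[[0,0,0],[0,0,0],[0,0,0],[0,0,0],[0,0,0]],"turn":[[0,0,0],[0,0,0],[0,0,0],[0,0,0],[0,0,0]]}' 60 >/dev/null;python3 st.py
python3 -m inch '{"fingers":[-1,-1,-1,-1,-1],"offset":[[0,0,0],[0,0,0],[0,0,0],[0,0,0],[0,0,0]],"turn":[[0,0,0],[0,0,0],[0,0,0],[0,0,0],[0,0,0]]}' >/dev/null;python3 st.py
```

```text
t 2.43 p [514.8  99.6 139.6] yaw 15.57 tilt 0.37 F [-1.2 -0.2 -0.7] Mz [-0.08  0.09  0.07] w 85.5 g 0.0 j [ 0.56  0.21 -0.46 -0.   -0.91  1.28]
t 2.85 p [517.6 100.8 144.4] yaw 15.77 tilt 0.11 F [-0.2  0.4  0.5] Mz [-0.    0.02 -0.04] w 25.8 g 0.0 j [ 0.56  0.21 -0.45  0.   -0.91  1.28]
t 3.27 p [517.3 101.5 144. ] yaw 15.79 tilt 0.11 F [-2.   3.8  3.3] Mz [ 1.49  0.89 -0.03] w 15.3 g 60.0 j [ 0.57  0.21 -0.45 -0.   -0.91  1.28]
```

```bash

python3 -m inch '{"fingers":[-1,-1,-1],"offset":[[0,-0.7,1],[0,-0.7,2],[0,-0.7,2]],"turn":[[0,0,0],[0,0,0],[0,0,0]]}' >/dev/null; python3 st.py
python3 -m inch '{"fingers":[-1,-1,-1],"offset":[[0,0,1],[0,0,1.5],[0,0,1.5]],"turn":[[0,0,0],[0,0,0],[0,0,0]]}' >/dev/null;python3 st.py
python3 -m inch '{"fingers":[-1,-1,-1],"offset":[[0,0,0.7],[0,0,0.7],[0,0,0.7]],"turn":[[0,0,0],[0,0,0],[0,0,0]]}' >/dev/null;python3 st.py
```

```text
t 3.52 p [517.3 101.6 141.6] yaw 15.79 tilt 0.07 F [-1.1  2.4  3.2] Mz [ 0.93  0.35 -0.06] w 15.2 g 60.0 j [ 0.57  0.21 -0.45 -0.   -0.9   1.28]
t 3.77 p [517.3 101.7 140.5] yaw 15.8 tilt 0.07 F [-3.6  3.4  8. ] Mz [ 1.06  1.03 -0.08] w 15.2 g 60.8 j [ 0.57  0.21 -0.46  0.   -0.9   1.28]
t 4.02 p [517.3 101.6 140. ] yaw 15.8 tilt 0.07 F [-2.9  3.3 11.2] Mz [ 1.05  1.47 -0.04] w 15.0 g 61.3 j [ 0.57  0.21 -0.46  0.   -0.9   1.28]
```

```bash
R(){ python3 st.py | cut -d' ' -f1-60 | sed 's/ j .*//'; }
for i in 1; do
python3 -m inch '{"fingers":[-1,-1],"offset":[[0,0,0],[0,0,0]],"turn":[[0,0,-4],[0,0,-4]]}' >/dev/null; R
python3 -m inch '{"fingers":[-1,-1],"offset":[[0,0,0],[0,0,0]],"turn":[[0,0,-4],[0,0,-4]]}' >/dev/null; R
python3 -m inch '{"fingers":[-1,-1],"offset":[[0,0,0],[0,0,0]],"turn":[[0,0,-4],[0,0,-4]]}' >/dev/null; R
done
```

```text
t 4.18 p [517.3 101.6 140. ] yaw 20.02 tilt 0.08 F [-4.3  3.4 10.7] Mz [1.09 1.49 0.1 ] w 15.3 g 61.1
t 4.35 p [517.3 101.6 139.9] yaw 24.02 tilt 0.08 F [-2.3  3.6  4.7] Mz [1.06 0.64 0.2 ] w 15.0 g 60.1
t 4.52 p [517.3 101.6 139.3] yaw 27.96 tilt 0.06 F [-1.1  2.9  3.2] Mz [1.18 0.22 0.11] w 15.0 g 60.0
```

```bash
R(){ python3 st.py | sed 's/ j .*//'; }
python3 -m inch '{"fingers":[-1,-1],"offset":[[0,0,1],[0,0,1]],"turn":[[0,0,0],[0,0,0]]}' >/dev/null; R
python3 -m inch '{"fingers":[-1,-1],"offset":[[0,0,0.7],[0,0,0.7]],"turn":[[0,0,0],[0,0,0]]}' >/dev/null; R
```

```text
t 4.68 p [517.3 101.6 138.1] yaw 27.68 tilt 0.05 F [-0.9  4.2  2.5] Mz [1.47 0.03 0.06] w 15.0 g 60.0
t 4.85 p [517.3 101.6 137.4] yaw 27.73 tilt 0.05 F [1.3 4.8 1.7] Mz [ 1.62 -0.23 -0.01] w 15.2 g 59.8
```

```bash
R(){ python3 st.py | sed 's/ j .*//'; }
python3 -m inch '{"fingers":[-1,-1,-1],"offset":[[0,0,1],[0,0,2],[0,0,2]],"turn":[[0,0,0],[0,0,0],[0,0,0]]}' >/dev/null; R
python3 -m inch '{"fingers":[-1,-1,-1],"offset":[[0,0,1],[0,0,2],[0,0,2]],"turn":[[0,0,0],[0,0,0],[0,0,0]]}' >/dev/null; R
python3 -m inch '{"fingers":[-1,-1,-1],"offset":[[0,0,1],[0,0,1.6],[0,0,1.6]],"turn":[[0,0,0],[0,0,0],[0,0,0]]}' >/dev/null; R
```

```text
t 5.1 p [517.3 101.6 135.3] yaw 27.76 tilt 0.05 F [1.6 5.8 1.4] Mz [ 1.87 -0.43 -0.05] w 15.4 g 59.8
t 5.35 p [517.2 101.6 133.3] yaw 27.76 tilt 0.04 F [1.7 5.4 1. ] Mz [ 1.84 -0.49 -0.05] w 15.4 g 59.9
t 5.6 p [517.3 101.6 132.4] yaw 27.78 tilt 0.06 F [-1.2  5.3  7.9] Mz [ 1.85  0.51 -0.1 ] w 14.9 g 60.8
```

```bash
R(){ python3 st.py | sed 's/ j .*//'; }
python3 -m inch '{"fingers":[-1,-1,-1],"offset":[[0,-0.7,0],[0,-0.7,0],[0,-0.7,0]],"turn":[[0,0,0],[0,0,0],[0,0,0]]}' >/dev/null; R
python3 -m inch '{"fingers":[-1,-1,-1,-1,-1],"offset":[[0,0,0],[0,0,0],[0,0,0],[0,0,0],[0,0,0]],"turn":[[0,0,-4],[0,0,-8],[0,0,-12],[0,0,-16],[0,0,-20]]}' >/dev/null; R
python3 -m inch '{"fingers":[-1,-1,-1,-1,-1],"offset":[[0,0,0],[0,0,0],[0,0,0],[0,0,0],[0,0,0]],"turn":[[0,0,-4],[0,0,-8],[0,0,-12],[0,0,-16],[0,0,-16]]}' >/dev/null; R
python3 - <<'E'
from h import *;import pickle
d=vision.get_image("top");cv2.imwrite("pics/top1.png",cv2.resize(d["img"][120:360,220:540,::-1],None,fx=2,fy=2));pickle.dump(d,open("pics/top1.pkl","wb"))
s=vision.get_image("side");cv2.imwrite("pics/side1.png",s["img"][:,:,::-1])
E
```

```text
t 5.85 p [517.3 101.7 132.4] yaw 27.78 tilt 0.07 F [0.2 1.8 6.4] Mz [ 0.71 -0.26  0.  ] w 14.9 g 60.5
t 6.27 p [517.3 101.8 132.4] yaw 47.94 tilt 0.08 F [0.1 2.8 6.1] Mz [ 0.86 -0.31 -0.32] w 15.0 g 60.5
t 6.68 p [517.3 101.8 132.4] yaw 64.02 tilt 0.08 F [-0.3  2.4  6.2] Mz [ 0.99 -0.31  0.  ] w 14.9 g 60.5
```

View pics/top1.png

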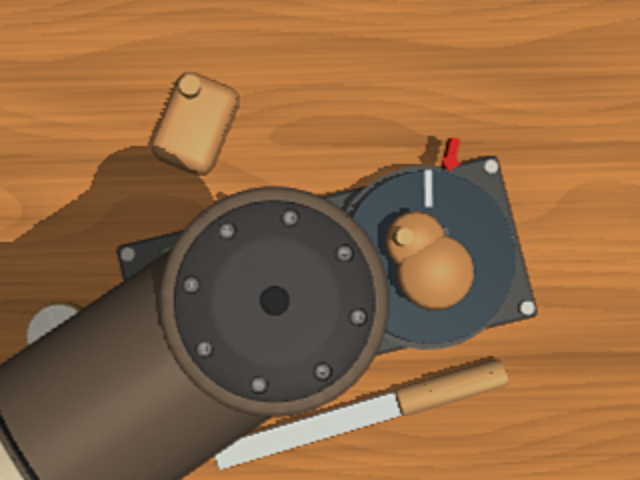

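View pics/side1.png

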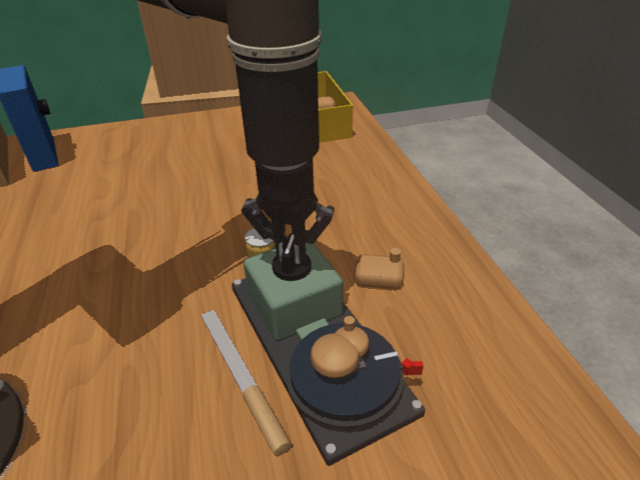

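The top crop shows the line at (429,187) close to the pointer at (452,155). The side view shows the red band gone, so the knob is home. Now I'll measure the remaining angle.

```bash
cat >m.py <<'E'
from h import *;import pickle,sys
def meas(d):
    w,red,gr=masks(d); im=d["img"].astype(int); r,b=im[...,0],im[...,2]
    t0=np.array([551.2,-61.2])
    yy,xx=np.mgrid[:480,:640]; G=ray(d,np.c_[xx.ravel(),yy.ravel()],56)[:,:2].reshape(480,640,2)-t0; rad=np.hypot(G[...,0],G[...,1])
    disc=(b>r+8)&(rad<85); hull=cv2.convexHull(ray(d,pts(disc),56)[:,:2].astype(np.float32))
    c,R=cv2.minEnclosingCircle(hull); c=np.array(c); print("disc",c.round(1),round(R,1))
    lp=ray(d,pts(w&(rad<76)&(rad>30)),56)[:,:2]; pp=pts(red&(rad>70)&(rad<125))
    for n,t in(("nominal",t0),("fit",c)):
        L=lp.mean(0)-t; al=np.degrees(np.arctan2(L[1],L[0])); a2=axis(lp)[1]; a2=np.degrees(np.arctan(a2[1]/a2[0]))
        out=[]
        for z in(42,50,56):
            P=ray(d,pp,z)[:,:2].mean(0)-t; out.append((np.degrees(np.arctan2(P[1],P[0])).round(1),np.hypot(*P).round(1)))
        print(n,"line",al.round(1),a2.round(1),np.hypot(*L).round(1),"ptr",out)
for f in sys.argv[1:]: meas(pickle.load(open(f,"rb")))
E
python3 m.py pics/top0.pkl pics/top1.pkl
```

```text
disc [551.  -60.3] 74.9
nominal line 11.7 11.9 58.9 ptr [(np.float64(-16.4), np.float64(92.9)), (np.float64(-15.5), np.float64(91.5)), (np.float64(-14.9), np.float64(90.4))]
fit line 10.8 11.9 58.9 ptr [(np.float64(-16.9), np.float64(93.4)), (np.float64(-16.0), np.float64(91.9)), (np.float64(-15.4), np.float64(90.8))]
disc [551.1 -60.7] 74.8
nominal line -1.8 -2.3 59.3 ptr [(np.float64(-16.4), np.float64(92.7)), (np.float64(-15.5), np.float64(91.3)), (np.float64(-14.9), np.float64(90.2))]
fit line -2.3 -2.3 59.5 ptr [(np.float64(-16.6), np.float64(93.0)), (np.float64(-15.8), np.float64(91.5)), (np.float64(-15.1), np.float64(90.4))]
```

```bash
R(){ python3 st.py ; }
python3 -m inch '{"fingers":[-1,-1,-1,-1,-1],"offset":[[0,0,0],[0,0,0],[0,0,0],[0,0,0],[0,0,0]],"turn":[[0,0,-4],[0,0,-8],[0,0,-12],[0,0,-16],[0,0,-20]]}' >/dev/null; R
python3 -m inch '{"fingers":[-1,-1,-1,-1,-1],"offset":[[0,0,0],[0,0,0],[0,0,0],[0,0,0],[0,0,0]],"turn":[[0,0,-4],[0,0,-6.6],[0,0,-6.6],[0,0,-6.6],[0,0,-6.6]]}' >/dev/null; R
python3 - <<'E'
from h import *;import pickle
d=vision.get_image("top");cv2.imwrite("pics/top2.png",cv2.resize(d["img"][170:300,370:500,::-1],None,fx=4,fy=4,interpolation=2));pickle.dump(d,open("pics/top2.pkl","wb"))
E
python3 m.py pics/top2.pkl
```

```text
t 7.2 p [517.3 101.9 132.4] yaw 83.94 tilt 0.08 F [0.3 2.9 6.6] Mz [ 1.18 -0.23 -0.3 ] w 15.3 g 60.5 j [ 0.57  0.22 -0.47  0.   -0.88  2.47]
t 7.62 p [517.3 101.9 132.4] yaw 90.38 tilt 0.08 F [1.6 3.1 6.5] Mz [ 1.19 -0.22 -0.06] w 15.4 g 60.5 j [ 0.57  0.22 -0.47  0.   -0.88  2.58]
disc [551.1 -60.6] 74.8
nominal line -15.1 -14.8 59.3 ptr [(np.float64(-16.4), np.float64(93.0)), (np.float64(-15.5), np.float64(91.6)), (np.float64(-14.9), np.float64(90.5))]
fit line -15.6 -14.8 59.6 ptr [(np.float64(-16.7), np.float64(93.3)), (np.float64(-15.9), np.float64(91.9)), (np.float64(-15.2), np.float64(90.8))]
```

View pics/top2.png

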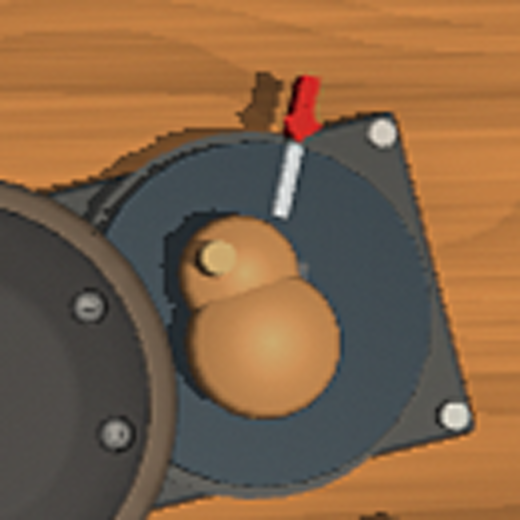

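The crop shows the white line (288,180) running straight into the tip of the red arrow (303,130), with the angle off by 1° or less. Now I'll release and lift.

```bash
python3 -m inch '{"fingers":[1,1,1,1,1],"offset":[[0,0,0],[0,0,0],[0,0,0],[0,0,0],[0,0,0]],"turn":[[0,0,0],[0,0,0],[0,0,0],[0,0,0],[0,0,0]]}' >/dev/null; python3 st.py
python3 -m inch '{"fingers":[1,1,1,1,1],"offset":[[0,0,-5],[0,0,-25],[0,0,-55],[0,0,-90],[0,0,-125]],"turn":[[0,0,0],[0,0,0],[0,0,0],[0,0,0],[0,0,0]]}' >/dev/null
python3 -m inch '{"fingers":[1,1,1,1,1],"offset":[[0,35,0],[0,70,0],[0,100,0],[0,100,0],[0,100,0]],"turn":[[0,0,0],[0,0,0],[0,0,0],[0,0,0],[0,0,0]]}' >/dev/null; python3 st.py
python3 - <<'E'
from h import *;import pickle
d=vision.get_image("top");pickle.dump(d,open("pics/top3.pkl","wb"))
s=vision.get_image("side");cv2.imwrite("pics/side3.png",s["img"][:,:,::-1])
E
python3 m.py pics/top3.pkl
```

```text
t 8.08 p [516.3 101.5 131.4] yaw 90.36 tilt 0.06 F [-0.2  0.9  0.2] Mz [-0.01  0.03  0.02] w 74.5 g 0.0 j [ 0.57  0.22 -0.47  0.   -0.88  2.58]
t 8.92 p [617.4 102.2 255.7] yaw 90.31 tilt 0.11 F [-0.6  0.1 -0.2] Mz [-0.01  0.1   0.09] w 85.6 g 0.0 j [ 0.48  0.27 -0.09 -0.   -1.21  2.67]
disc [554.9 -61.5] 78.5
nominal line -14.6 -15.4 59.0 ptr [(np.float64(-16.3), np.float64(92.5)), (np.float64(-15.4), np.float64(91.0)), (np.float64(-14.7), np.float64(90.0))]
fit line -15.3 -15.4 55.3 ptr [(np.float64(-16.8), np.float64(88.9)), (np.float64(-15.9), np.float64(87.4)), (np.float64(-15.2), np.float64(86.4))]
```

View pics/side3.png

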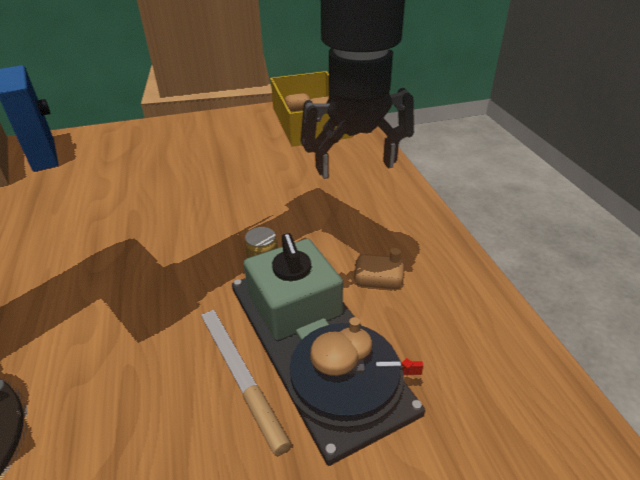

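The side view shows the knob home with no red band (291,265), the white line (388,364) aimed at the pointer (410,367), and the gripper clear. I'll hand the job in.

```bash
python3 -c "
from cell import workorder;print(workorder.close_job())"
```

```text
the job is handed in; nothing more can be done
None
```

The job is handed in: the knob is meshed and fully home, the table's white line points at the red pointer to within about 1–2° by camera (limit 3.4°), and the gripper is clear; no verdict came back.

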